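# Let the sample carrier run down the feed track and catch it smoothly

### The arm

A 7-joint arm with a two-finger parallel gripper is mounted at the origin on the work surface. World frame = base frame: x ahead of the robot, y to its left, z up, the work surface at z = 0. Lengths are in m, angles in rad, forces in N, time in s.
With the tool pointing down it reaches from about 0.35 to 0.9 m from the base axis. Payload 8.1 kg.
Tool frame: the origin (TCP) lies midway between the tips of the shut fingers; the grasp point (between the pads) lies 19 mm behind it; z points along the fingers, y is the line along which they close (so a half turn about z gives the same grasp; the last joint's range is limited). The gripper opens to 92 mm and grips with 3 to 60 N. Pads are 19 mm wide; open, the fingers measure 130 mm over their backs; the gripper's body (75 mm by 190 mm) begins 47 mm behind the grasp point.
Start: joints at [1.004, 0.434, 0.025, 1.573, -0.012, 1.134, -0.075], TCP at [0.28, -0.559, 0.227] pointing down, gripper open.
Joint ranges: [-2.62, 2.62], [-0.44, 2.09], [-1.27, 1.32], [0.08, 2.57], [-1.32, 4.46], [0.12, 2], [-2.74, 2.74]. Speed limits (rad/s): [2.22, 2.22, 3.01, 3.01, 3.14, 3.14, 3.14].

### API

Orientations are given as a rotation vector (axis times angle).
In Python, from cell import observe, cams, job gives the robot as it stands. The module is installed in compiled form; this text tells all that it offers.
- The arm moves only by the tool step_arm, never from a script. Its argument "steps" is a list of rows, each a list of 6 numbers: the shift along the world's x, y, z in mm, then the turn, a rotation vector about the world's x, y, z in rad. In form: [[dx, dy, dz, rx, ry, rz], ...]. A call has 1 to 20 rows; each row shifts and turns the commanded pose from where the row before left it; what a row does not reach is not made up. A row lasts 1/12 s, in which the tool goes at most 41.7 mm and 7.16 degrees, less where a joint would pass 70% of its speed; a pose out of reach is approached as far as the arm can. A call with a gripper value outside its range is refused whole. "gripper" is the opening, from 0 (shut) to 1 (fully open), set as the call begins (left out, the last holds). The fingers move at their own pace and stop on an object; "force" is the grip in N (left out, the last holds). Time passes only in rows, so rows that do not move let the fingers close. It gives the time, the measured TCP pose, the force, the opening and the grip force at its end, in the units of the state.
- observe(): the state, without advancing time (a new reading comes with each control period).
- cams.get_image(name): name is "side" or "top" or "wrist"; returns the picture (480x640x3 uint8, red, green, blue); there is no depth.
- cams.get_calibration(name): a dict with "fov_y" (degrees; the focal length in pixels is half the picture's height over the tangent of half this angle, whatever the lens; pixels are square), "cx", "cy" (the principal point, pixels), "world_to_cam" (4x4, takes a point from world to camera coordinates). Camera axes: x right, y up, looking along -z (the intrinsics and any distortion apply to the point x, -y, -z); pixel columns grow to the right and rows downward; lengths in m; the calibration is good to about 2 mm. A picture is of the moment at which its call begins: read the wrist's pose just before it. get_calibration takes no time and is no camera call; for the wrist camera it gives the pose at the moment of the call.
- job.sign_off(): hands the job in; it is judged then, once.
The state is a dict: "clock": time; "joints": joint angles; "dq": joint speeds; "joint_efforts": joint torques, N m; "position": TCP position; "ee_rot": TCP orientation; "force": force on the tool from outside, world axes, zero at the start; "ft_torque": the same for the moment, N m; "width": opening from 0.0 (shut) to 1.0 (fully open); "gripper_force": force on a finger pad.
Only numpy, scipy, OpenCV 4.12 (cv2) and the standard library are available. Lean on these libraries where they do the work, as an engineer would, in place of code of your own. Each camera call takes 0.05 s, during which the arm holds its last target. There are 200 camera calls.

### The job

Draw the locking bolt out so that the sample carrier rolls down its sloping feed track by itself. Leave the carrier untouched until its grip post has passed the white reader column, then take hold of the grip post on the move and slow the carrier to rest so gently that the hanging bottle hardly swings, before the carrier reaches the buffer at the low end. Finish while still holding the carrier at rest by its post, with the bolt still out, and leave the beaker and the vial rack where they stand.

Things in the scene. Friction and masses are not known exactly. Their poses are not given: they have to be found in the camera images.
- track: Fixed feed track, aluminium base 680 x 100 mm, two steel rails. Origin on the bench under the middle of the rails; +y (level) points along the track to its high end, -y to the low end, +x to the bolt knob's side, z up. The rails slope down towards -y by 0.030 rad; their tops are 50 mm + 0.030 y above the bench. The rubber end buffer stops the carrier's origin at y = -240 mm.
- carrier: White trolley captive on the rails, 56 x 130 mm, grip post at its low end, swinging bottle at its high end. Origin mid-trolley at rail-top level; axes as the track's. Starts at track y = +270 mm against the bolt, 510 mm from the end buffer. Nominal 0.56 kg with bottle, rolling resistance 0.085 N: accelerates at about 0.14 m/s2 (0.09 to 0.19, it varies), passes the reader at 0.15 to 0.22 m/s.
- carrier_grip (a point): Point to grip on the carrier's post: on its axis, 12 mm below its top, 103 mm above the rails, 43 mm downhill of the carrier's origin; starts at track y = +227 mm. The post is an upright aluminium bar 16 mm wide across the track (grip it across the track, from above), 30 mm long along it, 85 mm tall above the deck; the bottle's 112 mm high uprights stand 70 mm uphill of it.
- bottle: Amber bottle, 30 mm diameter, 0.06 kg, hanging in the carrier 70 mm uphill of the grip post. Origin at its pivot, 106 mm above the rails; z axis vertical when it hangs still. It swings along the track like a pendulum 46 mm long, period 0.43 s, lightly damped. It counts as spilt beyond 0.15 rad from vertical; stopping the carrier dead from 0.2 m/s swings it about 0.3 rad.
- bolt (a joint): Travel of the steel locking bolt in m: 0 locked (as at the start), 0.060 fully out. It slides level towards +x of the track with 1.5 N of friction and stays where it is left; at about 0.040 it lets the carrier go.
- bolt_knob (a point): Point to grip on the bolt's upright grey knob, 18 mm diameter, 34 mm tall, on a 12 mm stem; 139 mm above the bench, the knob's top 12 mm higher. It starts 101 mm to the +x side of the track's middle at track y = +197 mm and moves 60 mm further out with the bolt.
- reader (a point): Point over the track's middle, level with the white reader column along the track (track y = +100 mm), 150 mm above the bench. The column stands on the -x side, 67 mm from the track's middle, 112 mm tall, so lower than the fingertips at the grip point.
- beaker: Glass beaker, 60 mm diameter, 75 mm tall, beyond the track; leave it alone. Origin: centre of its underside.
- vialrack: Blue rack of vials, 75 x 110 x 51 mm, beyond the track's low end; leave it alone. Origin: centre of its underside.

How it is judged:
On the way, in this order (a step that is already met when the one before it is completed fails the run):
1. the bolt is drawn out (value of joint bolt above 0.036 m), for 0.05 s.
2. the carrier rolls freely past the reader column (y of carrier_grip in the frame of track below 0.1 m and linear speed of carrier above 0.1 m/s), for 0.05 s.
3. the carrier is held at rest by its post, short of the end buffer (linear speed of carrier below 0.02 m/s and contact force between the fingers and carrier above 1 N and y of carrier in the frame of track above -0.232 m), for 0.5 s.
At the end, for the whole second after the job is handed in: The fingers hold the carrier (contact force above 1 N) at rest (under 0.02 m/s), its post past the reader column and its body at least 8 mm short of the end buffer, with the bolt out by more than 36 mm (all of step 3 and y of carrier_grip in the frame of track below 0.1 m and value of joint bolt above 0.036 m); the arm keeps its last pose, push and grip.
It fails at once if the robot touches the carrier before its post has passed the reader column (y of carrier_grip in the frame of track above 0.104 m and contact force between any of the fingers, the arm and carrier above 0.3 N).
It fails at once if the carrier runs into the end buffer (y of carrier in the frame of track below -0.236 m).
It fails at once if the bottle swings more than 0.15 rad from vertical (angle between bottle's own z axis and vertical above 0.15 rad).
It fails at once if the beaker or the vial rack is moved by more than 20 mm (distance of any of beaker, vialrack from where it was at the start of the episode above 0.02 m).
It also fails if it takes over 32 s, if anything falls off the work surface, if the arm or the gripper's body presses on something with over 40 N, if the wrist force passes 120 N, or if a joint passes its speed limit or range.

## Working session

There is one attempt and no reset: what is moved stays moved. The work goes in short steps, Python scripts to look and compute and a tool call to move; the robot and the scene stay as the last step left them, time stands still between calls to the robot, and variables do not carry over. Pictures are saved under pics/ and viewed, at most 10 in all, crops included, and the job is handed in when it is done.

Besides the shell and the picture viewer there is one more tool, called after "Emit:" by a JSON object that holds its "name" and its "arguments", one argument or row to a line. step_arm: Moves the arm, as the interface text tells. Its arguments: {"type":"object","properties":{"steps":{"type":"array","items":{"type":"array","items":{"type":"number"}}},"gripper":{"type":"number"},"force":{"type":"number"}},"required":["steps"]}

```bash
mkdir -p pics; python3 - <<'E'
from cell import observe,cams
import cv2,numpy as np
print(observe())
for n in("side","top"):
    im=cams.get_image(n);cv2.imwrite(f"pics/{n}0.png",im[:,:,::-1]);print(n,cams.get_calibration(n))
E
```

```text
{'clock': 0.0, 'joints': array([ 1.00440712,  0.43524671,  0.02494443,  1.57407596, -0.01161107,
        1.13397747, -0.07507861]), 'dq': array([-4.36386360e-04, -9.19207724e-05,  6.28701509e-04, -4.21417543e-04,
       -6.46160419e-04, -9.47189145e-04, -6.85718797e-04]), 'joint_efforts': array([-5.50612799e-05, -6.67850089e+01,  9.85030755e-01, -3.14458501e+01,
       -6.06072438e-02,  4.27374418e-02,  1.46902403e-04]), 'position': array([ 0.27933382, -0.55854977,  0.22593806]), 'ee_rot': array([-3.05606173e+00, -7.21623183e-01,  7.46469796e-04]), 'force': array([ 0.71963909, -0.93469747,  1.12975175]), 'ft_torque': array([0.01007859, 0.02114656, 0.00437997]), 'gripper_force': 0.0, 'width': 1.0052215605742445}
side {'fov_y': 54.63412540432593, 'cx': 317.34444743835047, 'cy': 230.93349925739517, 'world_to_cam': array([[-0.95587146, -0.29325374,  0.01766358,  0.56876273],
       [ 0.17154073, -0.50831178,  0.84391523, -0.19390377],
       [-0.23850269,  0.8097045 ,  0.53618568, -0.9430332 ],
       [ 0.        ,  0.        ,  0.        ,  1.        ]])}
top {'fov_y': 51.71485240047637, 'cx': 319.20457692573865, 'cy': 244.9070261652004, 'world_to_cam': array([[-0.02604848, -0.99965574, -0.00314229,  0.03875834],
       [ 0.98253609, -0.02618146,  0.18422095, -0.60842784],
       [-0.1842398 ,  0.00171127,  0.98287983, -0.91919865],
       [ 0.        ,  0.        ,  0.        ,  1.        ]])}
```

View pics/side0.png

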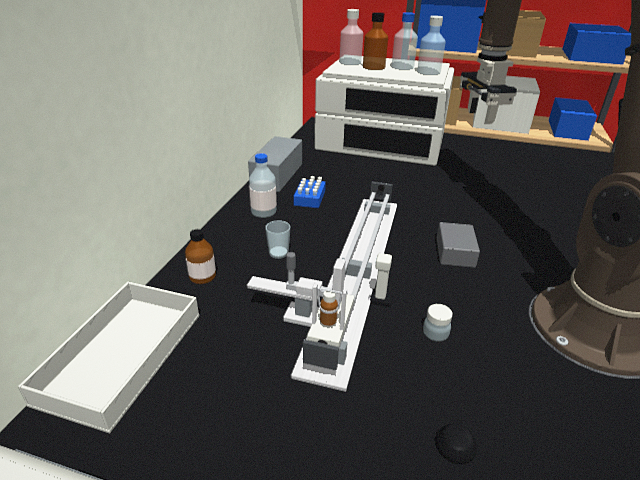

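View pics/top0.png

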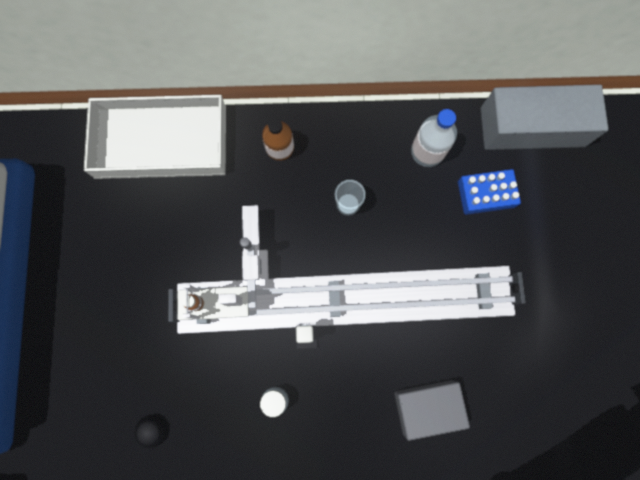

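The side view shows the knob at about (291,258), the post top at (340,262), the bottle at (329,308) and the buffer at (381,188). The top view shows the knob at (245,243), the post top near (228,298), the reader at (305,335) and the base from columns 177 to 514. Next I'll zoom in on both.

```bash
cat > h.py <<'E'
import numpy as np
from cell import cams
def ray(n,u,v,c=None):
    c=c or cams.get_calibration(n);f=240/np.tan(np.radians(c["fov_y"]/2));T=c["world_to_cam"]
    d=T[:3,:3].T@np.array([(u-c["cx"])/f,-(v-c["cy"])/f,-1]);o=-T[:3,:3].T@T[:3,3]
    return o,d/np.linalg.norm(d)
def plane(n,u,v,z,c=None):
    o,d=ray(n,u,v,c);return o+d*(z-o[2])/d[2]
def tri(*rs):
    A=sum(np.eye(3)-np.outer(d,d) for o,d in rs);b=sum((np.eye(3)-np.outer(d,d))@o for o,d in rs)
    p=np.linalg.solve(A,b);return p,[np.linalg.norm(np.cross(p-o,d)) for o,d in rs]
E
python3 - <<'E'
import cv2,numpy as np
from h import *
s=cv2.imread("pics/side0.png");t=cv2.imread("pics/top0.png")
a=cv2.resize(s[230:390,270:400],None,fx=3.07,fy=3.07,interpolation=cv2.INTER_CUBIC)
b=cv2.resize(t[200:350,165:325],None,fx=2.4,fy=2.4,interpolation=cv2.INTER_CUBIC)
o=np.zeros((500,800,3),np.uint8);o[:a.shape[0],:a.shape[1]]=a[:500];o[:b.shape[0],405:405+b.shape[1]]=b
cv2.imwrite("pics/z.png",o)
print(tri(ray("side",291,254),ray("top",245,243)),tri(ray("side",340,261),ray("top",227,297)))
g=cv2.cvtColor(t,cv2.COLOR_BGR2GRAY)
m=((g>150)*255).astype(np.uint8);m[:255]=0;m[350:]=0
m=cv2.morphologyEx(m,cv2.MORPH_CLOSE,np.ones((15,15)))
m=cv2.morphologyEx(m,cv2.MORPH_OPEN,np.ones((35,35)))
c=max(cv2.findContours(m,0,1)[0],key=cv2.contourArea);r=cv2.minAreaRect(c);B=cv2.boxPoints(r);print(B)
P=np.array([plane("top",*p,0.01) for p in B]);print(P,P.mean(0),[np.linalg.norm(P[i]-P[i-1]) for i in range(4)])
E
```

```text
(array([0.6005971 , 0.15541436, 0.14899952]), [np.float64(0.0017007656470952935), np.float64(0.0017007656470953677)]) (array([0.50104821, 0.18153602, 0.17432785]), [np.float64(0.0004217103488543829), np.float64(0.00042171034885448463)])
[[175.74706 280.98434]
 [508.81897 265.9811 ]
 [511.16345 318.02866]
 [178.09155 333.0319 ]]
[[ 0.55090388  0.31717532  0.01      ]
 [ 0.56374628 -0.36429674  0.01      ]
 [ 0.45835637 -0.35881918  0.01      ]
 [ 0.44611938  0.30962115  0.01      ]] [ 0.50478148 -0.02407986  0.01      ] [np.float64(0.1050564554347279), np.float64(0.6815930515850187), np.float64(0.10553215371476302), np.float64(0.6685523369297455)]
```

View pics/z.png

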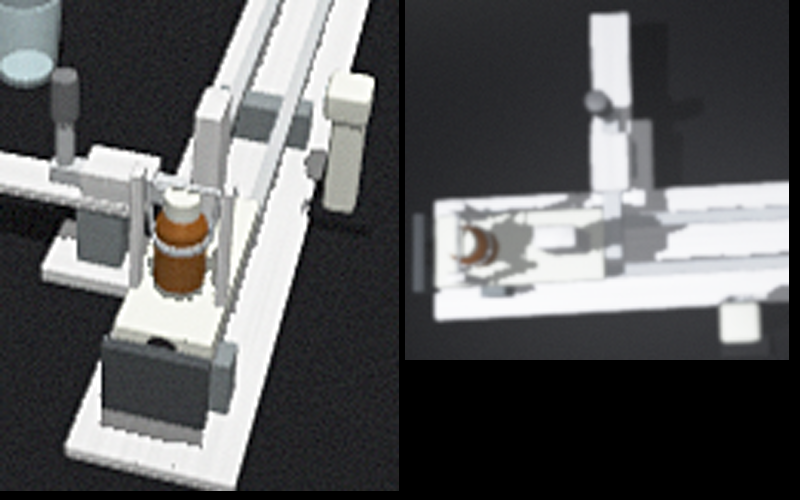

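The zoom shows the knob top at side (291,253.5) / top (245,242) and the post top at side (340.7,260.3) / top (226,298). The two-view heights, 149 and 174 mm, agree with the text (151 and 172 mm). The track yaw is about +0.02 rad and its origin is near (0.504, -0.044). Next I'll move to a hover for a closer look with the wrist camera.

Emit:
{"name": "step_arm", "arguments": {
  "steps": [
    [14,35.5,4,0,0,0.0563],
    [14,35.5,4,0,0,0.0563],
    [14,35.5,4,0,0,0.0563],
    [14,35.5,4,0,0,0.0563],
    [14,35.5,4,0,0,0.0563],
    [14,35.5,4,0,0,0.0563],
    [14,35.5,4,0,0,0.0563],
    [14,35.5,4,0,0,0.0563],
    [14,35.5,4,0,0,0.0563],
    [14,35.5,4,0,0,0.0563],
    [14,35.5,4,0,0,0.0563],
    [14,35.5,4,0,0,0.0563],
    [14,35.5,4,0,0,0.0563],
    [14,35.5,4,0,0,0.0563],
    [14,35.5,4,0,0,0.0563],
    [14,35.5,4,0,0,0.0563],
    [14,35.5,4,0,0,0.0563],
    [14,35.5,4,0,0,0.0563],
    [14,35.5,4,0,0,0.0563],
    [14,35.5,4,0,0,0.0563]
  ],
  "gripper": 0.6
}}

```text
clock: 1.77
position: [0.5598, 0.1526, 0.3066]
ee_rot: [-2.198, -2.245, 0.001]
force: [0.7, 0.2, -0.8]
width: 0.601
gripper_force: 0.0
```

```bash
python3 - <<'E'
from cell import observe,cams
import cv2
from scipy.spatial.transform import Rotation as R
s=observe();print(s["clock"],s["position"],s["ee_rot"],s["joints"],s["width"])
c=cams.get_calibration("wrist");im=cams.get_image("wrist");cv2.imwrite("pics/w1.png",im[:,:,::-1]);print(c)
s=observe();print(s["clock"],s["position"],s["ee_rot"]);print(R.from_rotvec(s["ee_rot"]).as_matrix())
E
```

```text
1.7667 [0.5597976  0.15257504 0.30660821] [-2.19762950e+00 -2.24485038e+00  8.91406380e-04] [ 0.03669166  0.36537727 -0.55173413  1.52759658  0.1954392   1.30455305
 -0.51593166] 0.6012168022465599
{'fov_y': 70.12659594149143, 'cx': 319.5326453751903, 'cy': 236.58607320565375, 'world_to_cam': array([[ 9.99776002e-01,  2.11605629e-02,  4.18958744e-04,
        -5.63084835e-01],
       [-2.00599798e-02,  9.53717020e-01, -3.00035737e-01,
        -7.25066729e-02],
       [-6.74849316e-03,  2.99960125e-01,  9.53927870e-01,
        -5.09833300e-01],
       [ 0.00000000e+00,  0.00000000e+00,  0.00000000e+00,
         1.00000000e+00]])}
1.8167 [0.56066419 0.16118433 0.3071305 ] [-2.18226296 -2.25506442 -0.00731775]
[[-3.28064731e-02  9.99461456e-01  7.29868241e-04]
 [ 9.99445144e-01  3.28017140e-02  5.78369516e-03]
 [ 5.75663946e-03  9.19205909e-04 -9.99983008e-01]]
```

View pics/w1.png

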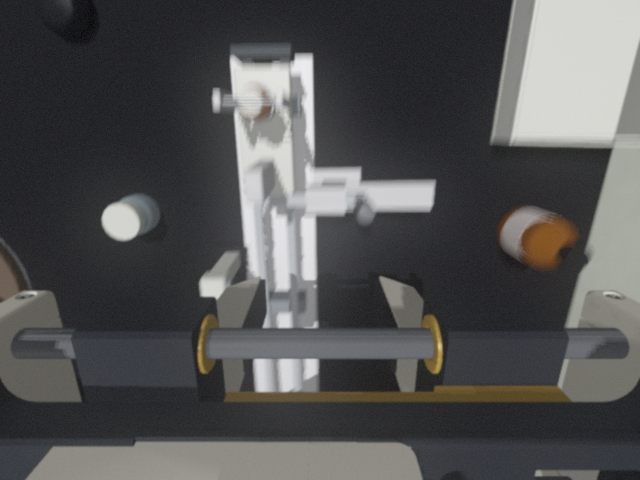

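The wrist view shows the knob at about (364,212), the post top at (258,180), the bottle cap at (255,100) and the reader at (215,275). The fingers are at the bottom. The arm was still overshooting by about 9 mm, so I'll let it settle and measure it.

Emit:
{"name": "step_arm", "arguments": {
  "steps": [
    [0,0,0,0,0,0],
    [0,0,0,0,0,0],
    [0,0,0,0,0,0]
  ]
}}

```text
clock: 2.07
position: [0.5594, 0.1498, 0.3062]
ee_rot: [2.202, 2.241, -0.002]
force: [-1.1, -0.6, -0.4]
width: 0.598
gripper_force: 0.0
```

```bash
python3 - <<'E'
from cell import observe,cams
import cv2,numpy as np
from h import *
s=observe();print(s["clock"],s["position"],s["ee_rot"])
c=cams.get_calibration("wrist");im=cams.get_image("wrist")[:,:,::-1].copy();np.save("w2.npy",c,allow_pickle=True)
cv2.imwrite("pics/w2.png",im)
cv2.imwrite("pics/w2c.png",cv2.resize(im[30:290,180:440],None,fx=2.3,fy=2.3,interpolation=cv2.INTER_CUBIC))
f=240/np.tan(np.radians(c["fov_y"]/2))
for p in([.6006,.1554,.150],[.501,.1815,.172]):
    q=c["world_to_cam"]@np.r_[p,1];print(c["cx"]+f*q[0]/-q[2],c["cy"]-f*q[1]/-q[2])
E
```

```text
2.0667 [0.55939181 0.14975615 0.30623875] [ 2.20191038e+00  2.24055139e+00 -2.16230725e-03]
363.24025206683785 213.8508729209928
252.1096466894606 188.3725025507035
```

View pics/w2c.png

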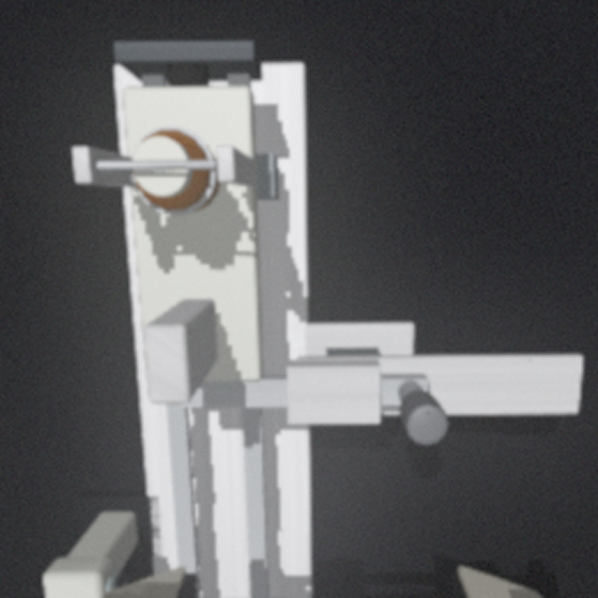

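The settled crop shows the knob top at wrist pixel (365.7,214.3) and the post top at (253,187.4). Both are within 2 px of the prediction.

```bash
python3 - <<'E'
from cell import observe
from h import *
s=observe();print(s["clock"],s["position"],s["ee_rot"])
c=np.load("w2.npy",allow_pickle=True).item()
K,e=tri(ray("side",291.2,253.5),ray("top",245,242.3),ray("wrist",365.7,214.3,c));print(K,e)
P,e=tri(ray("side",340.7,260.3),ray("top",226.5,298),ray("wrist",253,187.4,c));print(P,e)
rd=plane("top",304.5,334.5,.112);print("reader",rd, plane("side",351/3.07+270,84/3.07+230,.112))
th=np.arctan2(K[1]-P[1],K[0]-P[0])-np.arctan2(-30,101)
for th in(th,.0195):
    R=np.array([[np.cos(th),-np.sin(th)],[np.sin(th),np.cos(th)]])
    print(th,K[:2]-R@[.101,.197],P[:2]-R@[0,.227],rd[:2]-R@[-.067,.1])
# buffer/base edges in wrist view: right edge of base
a=plane("wrist",180+303/2.3,30+70/2.3,.01,c);b=plane("wrist",180+311/2.3,30+560/2.3,.01,c);print("edge yaw",np.arctan2(-(a-b)[0],(a-b)[1]))
E
```

```text
2.1167 [0.55944292 0.14942658 0.30642038] [ 2.20248583e+00  2.23965952e+00 -1.78179848e-03]
[0.60168595 0.15499851 0.14992063] [np.float64(0.0004179428789022963), np.float64(0.0016678680926244564), np.float64(0.0012600961799971808)]
[0.50050436 0.1822181  0.17560934] [np.float64(0.0013795967226504127), np.float64(0.0008120318687747168), np.float64(0.002063358279426139)]
reader [0.43590563 0.05347845 0.112     ] [0.43757125 0.05742282 0.112     ]
0.025933923960446026 [ 0.50582832 -0.04455428] [ 0.5063907  -0.04470557] [ 0.5054762  -0.04475055]
0.0195 [ 0.50454641 -0.04393342] [ 0.50493057 -0.04473875] [ 0.50484276 -0.04519612]
edge yaw 0.028565549137180776
```

Knob at (0.6017,0.155) and track origin at about (0.505,-0.0445) with yaw 0.022. The knob, post and reader all agree on this. Next is a short rehearsal in the air to learn the arm's lag and the finger speed.

Emit:
{"name": "step_arm", "arguments": {
  "steps": [
    [0,-20,0,0,0,0]
  ],
  "gripper": 0.25
}}

```text
clock: 2.2
position: [0.5587, 0.1334, 0.3068]
ee_rot: [-2.196, -2.245, -0.002]
force: [0.5, 0.1, -0.5]
width: 0.565
gripper_force: 0.0
```

Emit:
{"name": "step_arm", "arguments": {
  "steps": [
    [0,-20,0,0,0,0]
  ]
}}

```text
clock: 2.28
position: [0.5591, 0.1102, 0.3068]
ee_rot: [2.2, 2.242, -0.0]
force: [-0.5, -1.3, 0.0]
width: 0.502
gripper_force: 0.0
```

Emit:
{"name": "step_arm", "arguments": {
  "steps": [
    [0,-20,0,0,0,0]
  ]
}}

```text
clock: 2.37
position: [0.5592, 0.0889, 0.3068]
ee_rot: [2.202, 2.24, -0.001]
force: [-0.0, 0.3, -0.1]
width: 0.434
gripper_force: 0.0
```

Emit:
{"name": "step_arm", "arguments": {
  "steps": [
    [0,-20,0,0,0,0]
  ]
}}

```text
clock: 2.45
position: [0.5592, 0.0685, 0.3068]
ee_rot: [2.203, 2.239, -0.001]
force: [0.3, -0.7, 0.2]
width: 0.36
gripper_force: 0.0
```

Emit:
{"name": "step_arm", "arguments": {
  "steps": [
    [0,-17,0,0,0,0]
  ]
}}

```text
clock: 2.53
position: [0.5592, 0.0507, 0.3068]
ee_rot: [2.204, 2.238, -0.001]
force: [-0.3, -0.1, -0.4]
width: 0.291
gripper_force: 0.0
```

Emit:
{"name": "step_arm", "arguments": {
  "steps": [
    [0,-14,0,0,0,0]
  ]
}}

```text
clock: 2.62
position: [0.5591, 0.0366, 0.3069]
ee_rot: [2.204, 2.237, -0.001]
force: [0.7, -0.1, 0.3]
width: 0.258
gripper_force: 0.0
```

Emit:
{"name": "step_arm", "arguments": {
  "steps": [
    [0,-11,0,0,0,0]
  ]
}}

```text
clock: 2.7
position: [0.5592, 0.0258, 0.3068]
ee_rot: [2.204, 2.237, -0.001]
force: [-0.1, 0.2, -0.6]
width: 0.252
gripper_force: 0.0
```

Emit:
{"name": "step_arm", "arguments": {
  "steps": [
    [0,-8,0,0,0,0]
  ]
}}

```text
clock: 2.78
position: [0.5593, 0.0185, 0.3068]
ee_rot: [2.203, 2.238, -0.001]
force: [-0.1, 0.3, -0.1]
width: 0.248
gripper_force: 0.0
```

Emit:
{"name": "step_arm", "arguments": {
  "steps": [
    [0,-5,0,0,0,0]
  ]
}}

```text
clock: 2.87
position: [0.5594, 0.0143, 0.3068]
ee_rot: [2.202, 2.24, -0.001]
force: [0.0, -0.2, 0.5]
width: 0.249
gripper_force: 0.0
```

Emit:
{"name": "step_arm", "arguments": {
  "steps": [
    [0,-2,0,0,0,0]
  ]
}}

```text
clock: 2.95
position: [0.5595, 0.0131, 0.3068]
ee_rot: [2.202, 2.241, -0.0]
force: [-0.9, -0.6, 0.5]
width: 0.25
gripper_force: 0.0
```

Emit:
{"name": "step_arm", "arguments": {
  "steps": [
    [0,0,0,0,0,0]
  ]
}}

```text
clock: 3.03
position: [0.5595, 0.0139, 0.3068]
ee_rot: [-2.201, -2.242, -0.0]
force: [-0.0, 0.2, 0.5]
width: 0.25
gripper_force: 0.0
```

Tracking is within 3 mm, and the fingers close by about 0.07 of the opening per row. Now going down over the knob.

Emit:
{"name": "step_arm", "arguments": {
  "steps": [
    [7,23.5,-15,0,0,0],
    [7,23.5,-15,0,0,0],
    [7,23.5,-15,0,0,0],
    [7,23.5,-15,0,0,0],
    [7,23.5,-15,0,0,0],
    [7,23.5,-15,0,0,0],
    [0,0,-10,0,0,0],
    [0,0,0,0,0,0],
    [0,0,0,0,0,0]
  ],
  "gripper": 0.4
}}

```text
clock: 3.78
position: [0.6011, 0.1552, 0.2063]
ee_rot: [-2.199, -2.243, 0.002]
force: [0.6, -0.3, -0.2]
width: 0.399
gripper_force: 0.0
```

```bash
python3 - <<'E'
from cell import observe,cams
import cv2
from h import *
s=observe();print(s["clock"],s["position"],s["ee_rot"])
c=cams.get_calibration("wrist");im=cams.get_image("wrist")[:,:,::-1]
f=240/np.tan(np.radians(c["fov_y"]/2))
for p in([.6017,.155,.150],s["position"]):
    q=c["world_to_cam"]@np.r_[p,1];print(c["cx"]+f*q[0]/-q[2],c["cy"]-f*q[1]/-q[2])
cv2.imwrite("pics/w3.png",im)
def amber(n):
    a=cams.get_image(n);h=cv2.cvtColor(a,cv2.COLOR_RGB2HSV)
    m=cv2.inRange(h,(5,120,40),(20,255,255));k,l,st,ce=cv2.connectedComponentsWithStats(m)
    print(n,[(st[i,4],ce[i].round(1)) for i in range(1,k) if st[i,4]>8])
amber("side");amber("top")
E
```

```text
3.7833 [0.60105255 0.1551759  0.20630183] [-2.19869179e+00 -2.24306161e+00  2.08358827e-03]
320.4307548914448 256.6956962654181
319.39322529697426 295.475870829427
side [(np.int32(469), array([527.2,  23.6])), (np.int32(946), array([375.1,  47.4])), (np.int32(44), array([509. ,  29.3])), (np.int32(13), array([531.4,  34.3])), (np.int32(328), array([518.6,  47.8])), (np.int32(29), array([489.2,  41.9])), (np.int32(35), array([460. ,  59.2])), (np.int32(10), array([483.5,  61.1])), (np.int32(12), array([495.5,  62.2])), (np.int32(65), array([535. ,  65.4])), (np.int32(290), array([453.9,  99.8])), (np.int32(21), array([264.8, 185.4])), (np.int32(17), array([275.5, 186.7])), (np.int32(20), array([291.3, 188.6])), (np.int32(13), array([300.2, 190. ])), (np.int32(537), array([198.6, 251.1])), (np.int32(112), array([203. , 279.4])), (np.int32(126), array([328.6, 305. ])), (np.int32(175), array([327.8, 318.1]))]
top [(np.int32(775), array([590.2,  81.4])), (np.int32(338), array([488.8,  84.3])), (np.int32(881), array([46.2, 96.9])), (np.int32(485), array([277.1, 137.4]))]
```

View pics/w3.png

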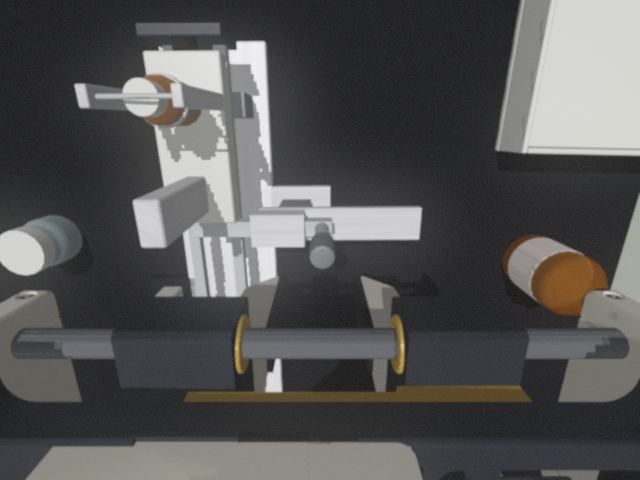

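The wrist view shows the knob at (321,256), where the prediction puts it, centred between the fingers. I'll descend and write the carrier tracker, which uses the amber bottle in the side view.

Emit:
{"name": "step_arm", "arguments": {
  "steps": [
    [0,0,-17,0,0,0],
    [0,0,-17,0,0,0],
    [0,0,-17,0,0,0],
    [0,0,-17,0,0,0],
    [0,0,-12,0,0,0],
    [0,0,-6,0,0,0],
    [0,0,0,0,0,0],
    [0,0,0,0,0,0]
  ]
}}

```text
clock: 4.6
position: [0.6019, 0.1549, 0.1214]
ee_rot: [2.201, 2.242, 0.001]
force: [0.4, 0.4, 1.3]
width: 0.4
gripper_force: 0.0
```

```bash
cat > track.py <<'E'
import cv2,json,os
from h import *
from cell import observe,cams
from scipy.optimize import brentq
O=np.array([.505,-.0445]);TH=.022
def toy(p): return -np.sin(TH)*(p[0]-O[0])+np.cos(TH)*(p[1]-O[1])
def ysol(o,d,z0):  # ray onto sloped plane z=z0+0.03*y_t
    t=brentq(lambda t:(o+d*t)[2]-z0-.03*toy(o+d*t),.2,2.5);return toy(o+d*t)
def meas():
    t=observe()["clock"];a=cams.get_image("side")
    m=cv2.inRange(cv2.cvtColor(a,cv2.COLOR_RGB2HSV),(5,120,40),(20,255,255))
    k,l,st,ce=cv2.connectedComponentsWithStats(m)
    ok=[i for i in range(1,k) if st[i,4]>8 and ce[i][1]>200 and 310<ce[i][0]<400]
    u,v=np.average(ce[ok],axis=0,weights=st[ok,4]);return t,u,v,int(st[ok,4].sum()),ray("side",u,v)
def grip(n=1):
    z0=json.load(open("z0.json"));log=json.load(open("log.json")) if os.path.exists("log.json") else []
    for _ in range(n):
        t,u,v,A,r=meas();log.append([t,ysol(*r,z0)-.070]);print(round(t,3),round(u,1),round(v,1),A,"grip y_t",round(log[-1][1],4))
    json.dump(log,open("log.json","w"));return log
E
python3 - <<'E'
from track import *
t,u,v,A,r=meas();z0=brentq(lambda z:ysol(*r,z)-.297,.03,.25);json.dump(z0,open("z0.json","w"))
print(u,v,A,z0,ysol(r[0],ray("side",u,v+1)[1],z0)); s=observe();print(s["clock"],s["position"],s["force"])
E
```

```text
328.2392026578073 312.6511627906977 301 0.10523472069077955 0.29949729747114334
4.65 [0.60219608 0.15515921 0.12179684] [ 0.12308397 -0.39035595  0.04384121]
```

Emit:
{"name": "step_arm", "arguments": {
  "steps": [
    [7,0,0,0,0,0],
    [8,0,0,0,0,0],
    [8,0.3,0,0,0,0],
    [8,0.3,0,0,0,0],
    [0,0,0,0,0,0]
  ]
}}

```text
clock: 5.07
position: [0.6337, 0.156, 0.1212]
ee_rot: [-2.2, -2.242, -0.001]
force: [-1.8, -0.2, 1.1]
width: 0.4
gripper_force: 0.3
```

```bash
python3 - <<'E'
from track import *
s=observe();print(s["clock"],s["position"],s["force"]);grip()
a=cams.get_image("side")[:,:,::-1]; cv2.imwrite("pics/s2.png",cv2.resize(a[180:380,220:420],None,fx=3,fy=3))
E
```

```text
5.0667 [0.63372544 0.15597057 0.12123372] [-1.8010638  -0.23419512  1.09082015]
5.067 328.2 312.5 303 grip y_t 0.2267
```

View pics/s2.png

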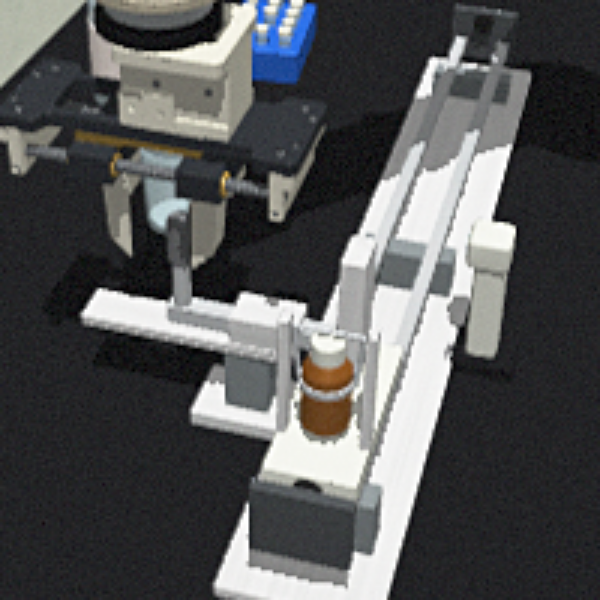

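The crop shows the finger drawing the knob out, with the carrier still locked. Now the final pull, then straight to the waiting pose below the reader.

Emit:
{"name": "step_arm", "arguments": {
  "steps": [
    [12,0.3,0,0,0,0],
    [12,0.3,0,0,0,0],
    [11,0.3,0,0,0,0],
    [-3,0,20,0,0,0],
    [-3,0,22,0,0,0],
    [-20,-22,0,0,0,0],
    [-27,-30,0,0,0,0],
    [-28,-31,0,0,0,0],
    [-28,-31,0,0,0,0],
    [-24,-28,-8,0,0,0],
    [-18,-22,-10,0,0,0],
    [-9,-12,-8,0,0,0],
    [-3.5,-5.5,-1,0,0,0]
  ]
}}

```text
clock: 6.25
position: [0.5021, -0.0279, 0.1349]
ee_rot: [2.204, 2.239, -0.004]
force: [0.1, 0.3, 0.0]
width: 0.401
gripper_force: 0.0
```

```bash
python3 - <<'E'
from track import *
s=observe();print(s["clock"],s["position"],s["force"]);grip(2)
s=observe();print(s["clock"],s["position"],toy(s["position"]),s["width"])
E
```

```text
6.25 [ 0.50208842 -0.02789718  0.13490702] [0.08977254 0.26128409 0.01721713]
6.25 337.0 290.1 261 grip y_t 0.1619
6.3 337.9 287.7 255 grip y_t 0.1544
6.35 [ 0.50429264 -0.02582054  0.13603486] 0.01869049744441358 0.4041926333156129
```

Emit:
{"name": "step_arm", "arguments": {
  "steps": [
    [0,0,0,0,0,0]
  ]
}}

```text
clock: 6.43
position: [0.5056, -0.0239, 0.1365]
ee_rot: [2.199, 2.242, 0.003]
force: [0.9, 0.4, -0.5]
width: 0.399
gripper_force: 0.0
```

```bash
python3 - <<'E'
from track import *
grip(2)
c=cams.get_calibration("wrist");t=observe()["clock"];a=cams.get_image("wrist");cv2.imwrite("pics/w4.png",a[:,:,::-1]);np.save("w4.npy",c,allow_pickle=True);print("w4",t)
L=np.array([l for l in grip(1) if l[0]>6]);p=np.polyfit(L[:,0]-6.6,L[:,1],1);print(p)
s=observe();print(s["clock"],s["position"],toy(s["position"]))
E
```

```text
6.433 340.4 281.3 245 grip y_t 0.134
6.483 341.4 278.6 242 grip y_t 0.1252
w4 6.5333
6.583 343.6 273.0 232 grip y_t 0.1063
[-0.16505848  0.10501053]
6.6333 [ 0.50521978 -0.02351299  0.13611911] 0.020977100232582938
```

View pics/w4.png

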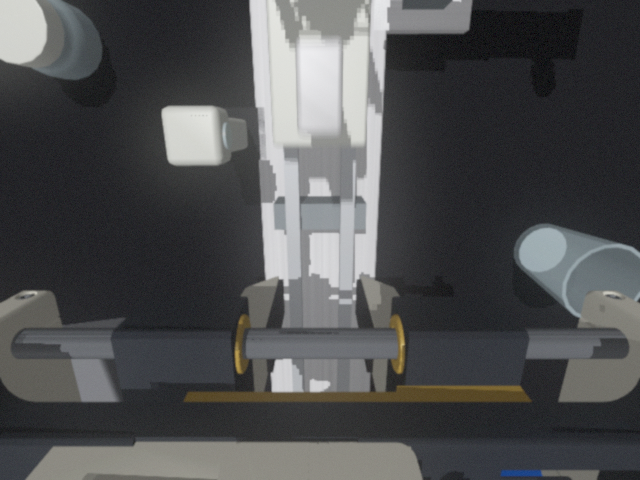

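The wrist view shows the post top at column ~320, midway between the finger pads (265 and 385), so it is centred laterally. One more measurement, then the predicted schedule.

```bash
python3 - <<'E'
from track import *
L=np.array([l for l in grip(2) if l[0]>6])
# rest start model: sqrt(0.227-y) linear in t ; and free quadratic
p=np.polyfit(L[:,0],np.sqrt(.227-L[:,1]),1);print("a",2*p[0]**2,"t0",-p[1]/p[0],(np.sqrt(.227-L[:,1])-np.polyval(p,L[:,0])).round(4))
s=observe();t=s["clock"];print(t,s["position"],toy(s["position"]))
f=lambda T:.227-np.polyval(p,T)**2
print([round(1e3*f(t+k/12),1) for k in range(12)])
c=np.load("w4.npy",allow_pickle=True).item()
print("wrist check",[toy(plane("wrist",319,r,.170,c)) for r in(36,)],f(6.5333)+.015)
E
```

```text
6.633 344.7 270.5 226 grip y_t 0.0975
6.683 345.8 267.7 224 grip y_t 0.0877
a 0.1492016827146382 t0 5.315058279136331 [-0.0003  0.0004 -0.0005  0.      0.001  -0.0002 -0.0005]
6.7333 [ 0.50476877 -0.02393684  0.13589968] 0.02056327359171736
[np.float64(76.9), np.float64(58.8), np.float64(39.6), np.float64(19.4), np.float64(-1.9), np.float64(-24.2), np.float64(-47.5), np.float64(-71.9), np.float64(-97.3), np.float64(-123.7), np.float64(-151.2), np.float64(-179.7)]
wrist check [np.float64(0.13125535302423802)] 0.13128392970297295
```

The wrist check agrees with the tracker within 0.1 mm. Starting the catch.

Emit:
{"name": "step_arm", "arguments": {
  "steps": [
    [0,0,0,0,0,0],
    [0.1,-5,-0.1,0,0,0]
  ]
}}

```text
clock: 6.9
position: [0.5045, -0.0287, 0.1357]
ee_rot: [-2.198, -2.244, -0.001]
force: [0.1, 0.3, 0.5]
width: 0.398
gripper_force: 0.0
```

Emit:
{"name": "step_arm", "arguments": {
  "steps": [
    [0.2,-11,-0.3,0,0,0],
    [0.3,-15,-0.4,0,0,0]
  ],
  "gripper": 0.1,
  "force": 10
}}

```text
clock: 7.07
position: [0.5049, -0.0559, 0.135]
ee_rot: [2.198, 2.244, 0.0]
force: [-1.1, -0.5, -0.6]
width: 0.304
gripper_force: 0.0
```

Emit:
{"name": "step_arm", "arguments": {
  "steps": [
    [0.4,-19.5,-0.6,0,0,0]
  ]
}}

```text
clock: 7.15
position: [0.5052, -0.0759, 0.1344]
ee_rot: [2.199, 2.244, 0.0]
force: [0.3, 0.2, -0.4]
width: 0.232
gripper_force: 0.0
```

Emit:
{"name": "step_arm", "arguments": {
  "steps": [
    [0.5,-22.5,-0.7,0,0,0]
  ]
}}

```text
clock: 7.23
position: [0.508, -0.0987, 0.1341]
ee_rot: [2.197, 2.241, 0.006]
force: [5.9, -0.5, -9.1]
width: 0.177
gripper_force: 10.0
```

Emit:
{"name": "step_arm", "arguments": {
  "steps": [
    [0.5,-23.5,-0.7,0,0,0]
  ]
}}

```text
clock: 7.32
position: [0.5086, -0.123, 0.1333]
ee_rot: [2.197, 2.241, 0.006]
force: [11.8, 0.4, -7.6]
width: 0.171
gripper_force: 10.0
```

Gripped with the speeds matched. Now a gentle ramp down.

Emit:
{"name": "step_arm", "arguments": {
  "steps": [
    [0.7,-23,-0.7,0,0,0],
    [0.8,-22,-0.7,0,0,0],
    [0.7,-20.5,-0.7,0,0,0],
    [0.7,-18.5,-0.6,0,0,0],
    [0.6,-16.5,-0.6,0,0,0],
    [0.5,-14.5,-0.5,0,0,0],
    [0.4,-12.5,-0.4,0,0,0]
  ]
}}

```text
clock: 7.9
position: [0.512, -0.2516, 0.1294]
ee_rot: [2.199, 2.239, 0.002]
force: [5.1, -0.1, 2.4]
width: 0.174
gripper_force: 10.0
```

Emit:
{"name": "step_arm", "arguments": {
  "steps": [
    [0.3,-10.5,-0.3,0,0,0],
    [0.2,-8.5,-0.2,0,0,0],
    [0.2,-6.5,-0.2,0,0,0],
    [0.1,-4.5,-0.1,0,0,0],
    [0,-3,0,0,0,0],
    [0,-2,0,0,0,0],
    [0,-1,0,0,0,0],
    [0,-0.5,0,0,0,0],
    [0,0,0,0,0,0],
    [0,0,0,0,0,0],
    [0,0,0,0,0,0],
    [0,0,0,0,0,0],
    [0,0,0,0,0,0],
    [0,0,0,0,0,0],
    [0,0,0,0,0,0],
    [0,0,0,0,0,0]
  ]
}}

```text
clock: 9.23
position: [0.5128, -0.2862, 0.1284]
ee_rot: [2.198, 2.241, 0.003]
force: [6.8, -0.2, -0.5]
width: 0.176
gripper_force: 10.0
```

```bash
python3 - <<'E'
from track import *
s=observe();print(s["clock"],s["position"],toy(s["position"]),s["force"],s["gripper_force"],s["dq"].round(4));grip(2)
a=cams.get_image("side")[:,:,::-1]; cv2.imwrite("pics/s3.png",a[100:400,200:600])
E
```

```text
9.2333 [ 0.51283758 -0.2862316   0.12842395] -0.24184551849755379 [ 6.82645668 -0.16740275 -0.52849462] 10.002451166510582 [-0.      0.0001 -0.     -0.0009  0.0023 -0.0006 -0.0008]
9.233 373.0 200.4 96 grip y_t -0.2183
9.283 373.0 200.4 96 grip y_t -0.2183
```

View pics/s3.png

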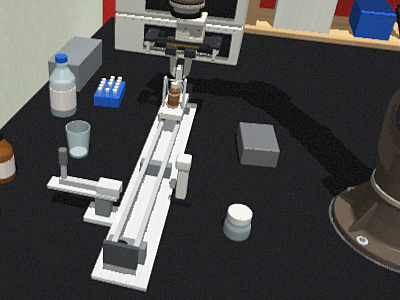

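The crop shows the carrier held near the low end with the bottle hanging upright. The bolt knob is out, and the beaker and rack are where they started. Handing in.

```bash
python3 -c "
from cell import job
print(job.sign_off())"
```

```text
the job is handed in; nothing more can be done
None
```

The job is handed in, with no verdict returned: the bolt is out, the carrier was gripped moving just past the reader and is held at rest about 30 mm short of the buffer limit, and the beaker and rack were not touched; the bottle's peak swing was not measured.

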